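# Drop a used sample cup through the spring flap of the bench disposal bin

### The job

Discard the used sample cup, the one with the red dot on its lid, into the yellow disposal bin: press the bin's blue spring flap down with one fingertip and hold it open, while the other finger pushes the cup along the grey shelf and over its edge under the flap, so that it drops into the bin. Only push the cup, standing, never pick it up or knock it over, and do not shove the flap open with it; then move away and let the flap spring shut. Leave the green-dot cups and everything else on the bench where they stand.

Things in the scene. Friction and masses are not known exactly. Their poses are not given: they have to be found in the camera images.
- bin: Fixed yellow disposal bin, 250 mm deep (x), 220 wide (y), 157 high, hollow, closed but for its mouth. Origin on the bench under the middle of the lip; x points level from the shelf into the mouth (away from the robot), y left, z up. Grey level drop shelf 110 mm above the bench, x = -100 to 0 mm, no rim in front, rims 6 mm high at its sides (y = +-105). Mouth x = 0 to 80 mm; beyond it a flat hood, top at 157 mm.
- lip (a point): Middle of the shelf's far edge, at shelf height (110 mm above the bench), axes as the bin's. Here the shelf (a 4 mm plate) ends and the mouth begins; the mouth is 200 mm wide, between cheeks at y = +-105 mm that rise with the flap. A cup whose centre goes over the lip drops about 100 mm to the bin's floor.
- flap (a joint): Opening angle of the blue flap (rad): 0 shut, 1.02 at its stop. Stiff smooth plate 198 mm wide, 88 long, 3 thick, hinged on the pin. Shut, it slopes 31 degrees below level from the pin down towards the robot, its free edge just behind the lip. Pressed down or pushed along bin x, its edge swings down and inwards; at 1.02 it hangs upright. Springs close it: 0.10 N m when shut, 0.22 fully open.
- flap_pin (a point): Middle of the flap's hinge pin, which runs along bin y, 80 mm beyond the lip and 42 mm above the shelf. A fingertip about 12 mm above the shelf that presses the flap 60 mm beyond the lip holds it at about 0.45 rad, 70 mm beyond at 0.7; from 0.45 rad on a cup drops past it. The fingertip may slide along the plain face. Keep fingers 8 mm short of the pin.
- flap_edge (a point): Middle of the flap's free edge; when shut it lies 4 mm beyond the lip and 3 mm below the shelf. The point turns with the flap.
- red_cup: The used sample cup to discard: lidded plastic cup, upright cylinder 36 mm across and 28 mm high, white screw lid with a red dot, about 30 g. Origin at the centre of its underside. It starts on the bin's shelf, on the left or right half, its centre 50 to 75 mm before the lip and 50 to 75 mm from the middle.
- green_cup: The same cup with a green dot on its lid, on the other half of the bin's shelf: still needed, must stay where it stands. Origin at the centre of its underside.
- bench_cup: Another cup with a green dot, standing on the bench left of the bin. Leave it alone. Origin at the centre of its underside.
- small_bottle: Small magenta bottle with a white cap, 38 mm across and 62 mm high, standing on the bench right of the bin. Leave it alone. Origin at the centre of its underside.
- teal_bottle: Teal buffer bottle with white cap, 44 mm square, 146 mm high, left of the bin, towards the back. Leave it alone. Origin at the centre of its underside.
- pink_bottle: Pink buffer bottle with white cap, 44 mm square, 146 mm high, left of the bin, towards the back. Leave it alone. Origin at the centre of its underside.
- blue_jar: Clear jar with a blue cap, 64 mm across and 95 mm high, right of the bin, towards the back. Leave it alone. Origin at the centre of its underside.
- beaker: Glass beaker, 66 mm across and 85 mm high, on the white magnetic stirrer at the right. Leave it alone. Origin at the centre of its underside.
Not all that is in view belongs to the job. What is shaped like the red_cup but pink or purple is not meant.

How it is judged:
On the way, in this order (a step that is already met when the one before it is completed fails the run):
1. a finger holds the flap open while the red-dot cup is still up on the shelf (value of joint flap above 0.25 rad and contact force between the fingers and flap above 0.3 N and z of red_cup in the frame of bin above 0.09 m), for 0.05 s.
2. the red-dot cup drops into the bin while the finger still holds the flap open (z of red_cup in the frame of bin below 0.07 m and value of joint flap above 0.25 rad and contact force between the fingers and flap above 0.3 N), for 0.05 s.
At the end, for the whole second after the job is handed in: The red-dot cup lies at rest inside the bin (its origin less than 60 mm above the bench, within the bin's walls), the flap is shut (below 0.05 rad) and the green-dot cup on the shelf is within 15 mm of where it stood (z of red_cup in the frame of bin below 0.06 m and x of red_cup in the frame of bin between -0.1 and 0.15 m and y of red_cup in the frame of bin between -0.11 and 0.11 m and linear speed of red_cup below 0.05 m/s and value of joint flap below 0.05 rad and distance of green_cup from where it was at the start of the episode below 0.015 m); the robot touches nothing.
It fails at once if the red-dot cup is lifted more than 12 mm off the shelf's height, or tipped over on the shelf (z of red_cup in the frame of bin above 0.122 m).
It fails at once if the cup goes under the flap (its centre past the lip) while the flap is not held open (less than 0.2 rad) (x of red_cup in the frame of bin above 0 m and z of red_cup in the frame of bin above 0.095 m and value of joint flap below 0.2 rad).
It fails at once if the green-dot cup on the shelf is moved more than 15 mm (distance of green_cup from where it was at the start of the episode above 0.015 m).
It fails at once if something else on the bench is moved more than 15 mm (distance of any of bench_cup, small_bottle, teal_bottle, pink_bottle, blue_jar, beaker from where it was at the start of the episode above 0.015 m).
It also fails if it takes over 35 s, if anything falls off the work surface, if the arm or the gripper's body presses on something with over 40 N, if the wrist force passes 120 N, or if a joint passes its speed limit or range.

### The arm

A 6-joint arm with a two-finger parallel gripper is mounted at the origin on the work surface. World frame = base frame: x ahead of the robot, y to its left, z up, the work surface at z = 0. Lengths are in m, angles in rad, forces in N, time in s.
With the tool pointing down it reaches from about 0.325 to 0.775 m from the base axis. Payload 9.3 kg.
Tool frame: the origin (TCP) lies at the very end of the fingers, on their centre line; the grasp point (between the pads) lies env.grasp_offset behind it (env.grasp_offset is the distance from the TCP to the grasp point, in m); x points along the fingers, y is the direction in which the jaws open and shut, and the axes are right-handed (so a half turn about x gives the same grasp; the last joint's range is limited). The gripper opens to 85 mm and grips with 20 to 120 N. Pads are 22 mm wide; open, the fingers measure 114 mm over their backs; the gripper's body (76 mm by 85 mm) begins 54 mm behind the grasp point. The pads swing forward as they close: fully open they stand 13 mm farther back than shut.
Start: joints at [-1.391, 0.259, 0.021, 1.334, 0, 1.418], TCP at [0.18, -0.52, 0.231] pointing down, gripper open.
Joint ranges: [-3.04, 3.04], [-0.91, 1.82], [-1.04, 1.36], [-1.92, 1.95], [-1.52, 1.45], [-3.14, 3.14]. Speed limits (rad/s): [2.22, 2.22, 2.79, 3.14, 3.14, 3.14].

### API

Orientations are given as a unit quaternion [x, y, z, w].
In Python, from workcell import env gives the robot as it stands. The module is installed in compiled form; this text tells all that it offers.
- The arm moves only by the shell command python3 -m pendant 'ROWS'. ROWS is JSON, a list that holds one entry, the list of rows, each a list of 7 numbers: the shift along the tool's x, y, z in m, then the turn, a rotation vector about the tool's x, y, z in degrees, then the opening, from 0 (shut) to 1 (fully open). A call has 1 to 20 rows; each row is the pose to reach, as a shift and turn from the pose measured when the call began, along the tool's axes at that moment; what a row does not reach only later rows make up. A row lasts 1/12 s, in which the tool goes at most 41.7 mm and 7.16 degrees, less where a joint would pass 70% of its speed; a pose out of reach is approached as far as the arm can. A call with a gripper value outside its range is refused whole. The fingers move at their own pace and stop on an object; the grip force is fixed at half the most. Time passes only in rows, so rows that repeat a pose let the fingers close. It gives the time, the measured TCP pose, the force and the opening at its end, in the units of the state.
- env.get_obs(): the state, without advancing time (a new reading comes with each control period).
- env.get_image(name): name is "scene" or "side" or "wrist"; returns a dict with "color" (420x560x3 uint8, blue, green, red), "depth" (420x560 float32, m along the optical axis (not along the pixel's ray), 0 where there is no reading), "fx", "fy", "cx", "cy" (pixels), "world_from_camera" (4x4, takes a point from camera to world coordinates); the wrist camera has in their place "hand_eye" (4x4, takes a point from camera to tool coordinates, whose origin is the TCP and whose axes are the tool frame's). Camera axes: x right, y down, z forward; pixel columns grow to the right and rows downward; lengths in m; the calibration is good to about 2 mm. A picture is of the moment at which its call begins: read the wrist's pose just before it.
- env.sign_off(): hands the job in, once; it reports no verdict.
The state is a dict: "clock": time; "joint_positions": joint angles; "joint_vel": joint speeds; "tau": joint torques, N m; "ee_pos": TCP position; "ee_rot": TCP orientation; "force": force on the tool from outside, world axes, zero at the start; "torque": the same for the moment, N m; "grip_width": opening from 0.0 (shut) to 1.0 (fully open).
Only numpy, scipy, OpenCV 4.12 (cv2) and the standard library are available. Lean on these libraries where they do the work, as an engineer would, in place of code of your own. Each camera call takes 0.05 s, during which the arm holds its last target.

## Working session

There is one attempt and no reset: what is moved stays moved. The work goes in short steps, Python scripts to look and compute and a shell command to move; the robot and the scene stay as the last step left them, time stands still between calls to the robot, and variables do not carry over. Pictures are saved under pics/ and viewed, and the job is handed in when it is done.

```bash
mkdir -p pics; python3 - <<'E'
from workcell import env
import cv2
o=env.get_obs()
print({k:(v if not hasattr(v,'__len__') else [round(float(x),4) for x in v]) for k,v in o.items()}, env.grasp_offset)
for n in("scene","side"):
    im=env.get_image(n); cv2.imwrite(f"pics/{n}0.png",im["color"])
E
```

```text
{'clock': 0.0, 'joint_positions': [-1.3906, 0.2592, 0.0207, 1.3337, 0.0, 1.4182], 'joint_vel': [-0.0012, -0.0011, -0.0004, -0.0011, 0.0016, -0.0008], 'tau': [-0.0002, -55.564, 34.4527, 0.0136, -0.0002, -0.0], 'ee_pos': [0.1796, -0.5195, 0.2306], 'ee_rot': [-0.6973, -0.1176, 0.6973, -0.1166], 'force': [0.1947, 0.1365, 0.2672], 'torque': [-0.0098, -0.0011, -0.0532], 'grip_width': 1.0010257461736616} 0.0187
```

View pics/scene0.png

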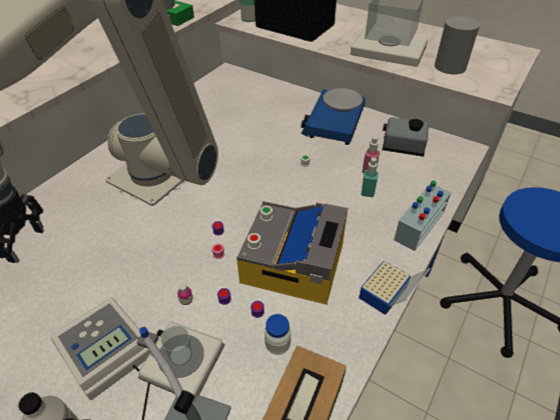

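View pics/side0.png

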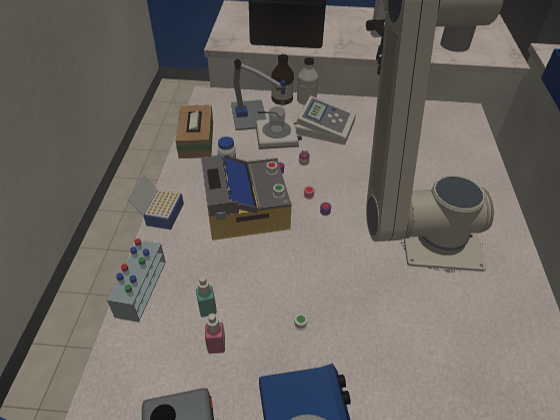

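The scene camera shows two cups on the grey shelf: a red dot at about (254,240), on the right half, and a green dot at about (266,212), on the left. The decoys on the bench are at (218,228), (218,250), (224,296) and (258,309). I'll enlarge the bin to confirm.

```bash
python3 - <<'E'
from workcell import env
import cv2,numpy as np
for n,(x,y,w,h) in {"scene":(200,190,160,120),"side":(190,140,120,100)}.items():
    im=env.get_image(n); c=im["color"][y:y+h,x:x+w]
    s=5 if n=="scene" else 6
    cv2.imwrite(f"pics/{n}c.png",cv2.resize(c,None,fx=s,fy=s,interpolation=cv2.INTER_CUBIC))
    np.savez(f"{n}.npz",**{k:im[k] for k in im})
E
```

```text
(no output)
```

View pics/scenec.png

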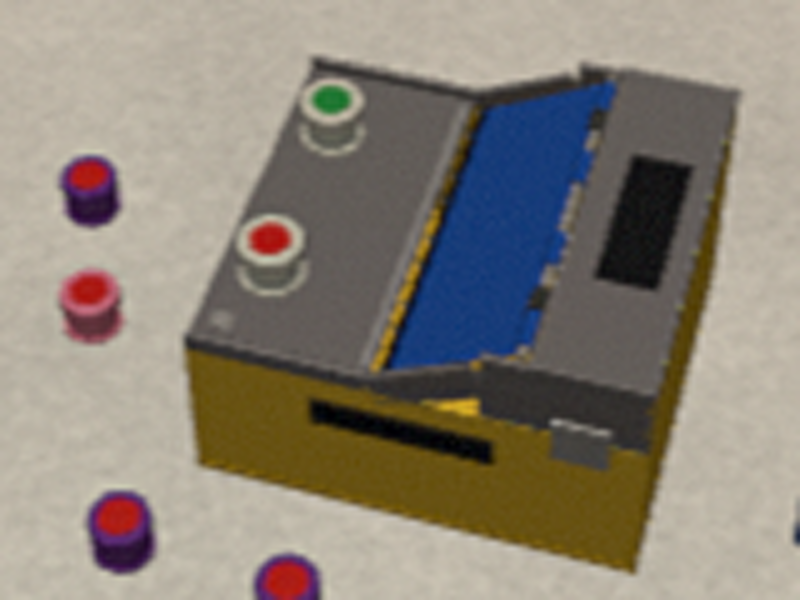

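View pics/sidec.png

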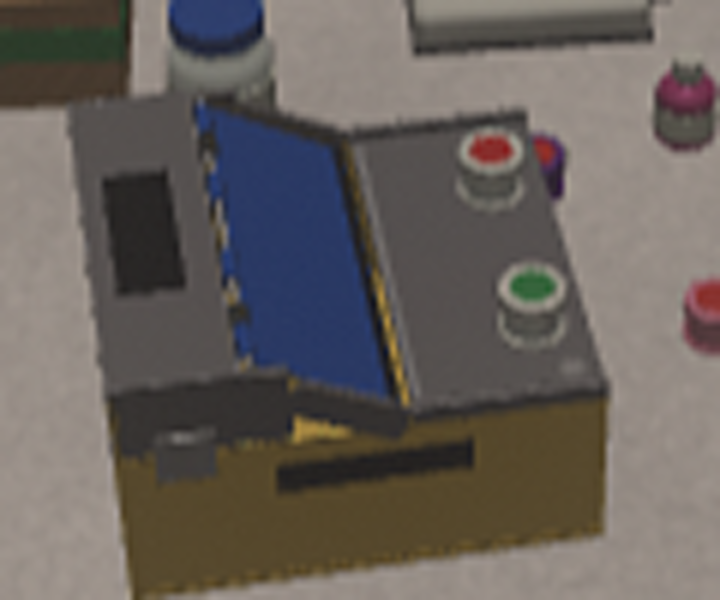

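The crops confirm it. The only cup with a white lid and a red dot is on the shelf, and the bench decoys have purple or pink bodies. Next I'll get the positions of the bin and cups from depth.

```bash
cat > h.py <<'E'
import numpy as np,cv2
def cloud(n):
    d=np.load(n+".npz"); D=d["depth"]; v,u=np.mgrid[:D.shape[0],:D.shape[1]]
    P=np.stack([(u-d["cx"])/d["fx"]*D,(v-d["cy"])/d["fy"]*D,D],-1)
    T=d["world_from_camera"]; W=P@T[:3,:3].T+T[:3,3]; W[D==0]=np.nan
    return W,d
def ray(d,u,v,z):
    T=d["world_from_camera"]; r=T[:3,:3]@np.array([(u-d["cx"])/d["fx"],(v-d["cy"])/d["fy"],1]); o=T[:3,3]
    return o+r*(z-o[2])/r[2]
E
python3 - <<'E'
from h import *
np.set_printoptions(precision=4,suppress=True)
px={"scene":dict(red=(254.1,238,.138),green=(266.2,210,.138),lipR=(275,264.5,.11),lipL=(295,210.5,.11),frontR=(237.8,257.5,.116),frontL=(263,202.5,.116),hoodBR=(331,269,.157),hoodBL=(347.7,208.3,.157)),
"side":dict(red=(271.8,165,.138),green=(278.7,187.7,.138),lipR=(249.3,163.5,.11),lipL=(258.5,207.3,.11),frontR=(277.5,158.5,.116),frontL=(291,205,.116),hoodBR=(202,158,.157),hoodBL=(208,204.7,.157))}
for n in px:
    W,d=cloud(n)
    print(n,d["world_from_camera"][:3,3])
    for k,(u,v,z) in px[n].items():
        print(k,ray(d,u,v,z), W[int(round(v)),int(round(u))])
    m=(W[...,0]>.3)&(W[...,0]<.9)&(abs(W[...,1])<.5)
    for a,b in((.106,.114),(.152,.162),(.134,.142)):
        q=W[m&(W[...,2]>a)&(W[...,2]<b)]; print(a,len(q),q.mean(0),cv2.minAreaRect((q[:,:2]*1000).astype(np.float32)))
E
```

```text
scene [ 1.0368 -0.7638  1.035 ]
red [ 0.5515 -0.1451  0.138 ] [ 0.551  -0.1448  0.1374]
green [ 0.5203 -0.0416  0.138 ] [ 0.5182 -0.0396  0.1352]
lipR [ 0.634  -0.1709  0.11  ] [ 0.6355 -0.173   0.1154]
lipL [0.5755 0.0239 0.11  ] [0.573  0.0282 0.107 ]
frontR [ 0.5425 -0.2078  0.116 ] [ 0.541  -0.2056  0.1105]
frontL [ 0.4825 -0.0033  0.116 ] [ 0.4812 -0.0013  0.1157]
hoodBR [ 0.7764 -0.1393  0.157 ] [ 0.7751 -0.1361  0.1524]
hoodBL [0.7167 0.0688 0.157 ] [ 0.6591  0.2206 -0.0013]
0.106 2250 [ 0.5853 -0.0916  0.1096] ((637.445556640625, -47.29974365234375), (908.880126953125, 339.0611572265625), 70.40045928955078)
0.152 1748 [ 0.7138 -0.0507  0.1553] ((703.572998046875, -45.49308776855469), (89.33369445800781, 225.14646911621094), 16.175548553466797)
0.134 595 [ 0.6272 -0.0713  0.1375] ((600.6409912109375, 119.0916748046875), (251.50225830078125, 593.1231689453125), 10.53573989868164)
side [0.4409 1.0143 1.1368]
red [ 0.5472 -0.1401  0.138 ] [ 0.5468 -0.1422  0.1363]
green [ 0.5163 -0.037   0.138 ] [ 0.5156 -0.0398  0.1341]
lipR [ 0.6248 -0.1725  0.11  ] [ 0.6264 -0.176   0.1048]
lipL [0.5716 0.0248 0.11  ] [0.5736 0.0212 0.1073]
frontR [ 0.5338 -0.2003  0.116 ] [ 0.5426 -0.3387  0.0022]
frontL [0.4747 0.0115 0.116 ] [0.4751 0.0008 0.1052]
hoodBR [ 0.7694 -0.1296  0.157 ] [ 0.7692 -0.1289  0.1576]
hoodBL [0.7113 0.0739 0.157 ] [0.7123 0.0707 0.1524]
0.106 1557 [ 0.5852 -0.0544  0.1094] ((634.9530029296875, -41.196319580078125), (915.672607421875, 330.2994689941406), 70.8785171508789)
0.152 1065 [ 0.7078 -0.0331  0.155 ] ((702.104736328125, -39.3544921875), (87.53594970703125, 226.59396362304688), 16.212966918945312)
0.134 430 [ 0.6201 -0.0069  0.1377] ((614.34423828125, 138.11843872070312), (599.3026733398438, 204.99220275878906), 86.38287353515625)
```

Averaging the two cameras puts the lip at about (0.602, -0.073) with a yaw of about 16.2°. The red cup is at bin (-70, -52) mm and the green cup at (-71, +56) mm, both within the stated ranges. My plan is to set the jaw axis along bin x with the gripper partly open. The front finger then leads onto the flap while the rear finger pushes the cup. First I'll check the obstacles on the path and work out the move.

```bash
cat >> h.py <<'E'
from scipy.spatial.transform import Rotation as R
YAW=np.radians(16.2); LIP=np.array([.602,-.073,.110])
def BX(): return np.array([np.cos(YAW),np.sin(YAW),0])
def w(bx,by,bz):
    x=BX(); return LIP+x*bx+np.array([-x[1],x[0],0])*by+np.array([0,0,bz])
def b(p):
    x=BX(); q=np.asarray(p)-LIP; return np.array([q@x,q@np.array([-x[1],x[0],0]),q[2]])
def goalR(sgn):
    y=sgn*BX(); x=np.array([0,0,-1.]); return R.from_matrix(np.stack([x,y,np.cross(x,y)],1))
def rel(o,p,Rg):
    R0=R.from_quat(o["ee_rot"]); return R0.inv().apply(p-np.array(o["ee_pos"])),(R0.inv()*Rg).as_rotvec(degrees=True)
E
python3 - <<'E'
from h import *
from workcell import env
np.set_printoptions(precision=4,suppress=True)
o=env.get_obs(); print(R.from_quat(o["ee_rot"]).as_matrix())
for s in(1,-1): print(s,rel(o,w(-.06,-.052,.19),goalR(s)), w(-.06,-.052,.19))
for n in("scene","side"):
    W,d=cloud(n)
    for x0 in np.arange(.1,.7,.1):
        l=[]
        for y0 in np.arange(-.7,0,.1):
            m=(W[...,0]>x0)&(W[...,0]<x0+.1)&(W[...,1]>y0)&(W[...,1]<y0+.1); l.append(np.nanmax(W[m][:,2]) if m.any() else -1)
        print(n,round(x0,1),np.round(l,2))
E
```

```text
[[-0.0001  0.3267 -0.9451]
 [ 0.0008 -0.9451 -0.3267]
 [-1.     -0.0008 -0.0001]]
1 (array([-0.0688, -0.2353, -0.4826]), array([-87.1313,  -0.0427,   0.0326])) [ 0.5589 -0.1397  0.3   ]
-1 (array([-0.0688, -0.2353, -0.4826]), array([92.8687,  0.033 ,  0.0432])) [ 0.5589 -0.1397  0.3   ]
scene 0.1 [0.   0.35 0.61 0.71 0.72 0.69 0.36]
scene 0.2 [0.05 0.47 0.67 0.7  0.7  0.7  0.68]
scene 0.3 [0.07 0.07 0.07 0.   0.01 0.03 0.03]
scene 0.4 [0.12 0.09 0.08 0.06 0.01 0.03 0.12]
scene 0.5 [0.13 0.22 0.12 0.04 0.12 0.14 0.14]
scene 0.6 [0.   0.24 0.04 0.09 0.03 0.16 0.16]
side 0.1 [ 0.    0.28  0.   -0.   -1.    0.64  0.72]
side 0.2 [0.04 0.53 0.38 0.   0.01 0.69 0.72]
side 0.3 [0.08 0.07 0.07 0.01 0.01 0.   0.03]
side 0.4 [0.13 0.08 0.08 0.06 0.01 0.03 0.11]
side 0.5 [0.16 0.22 0.19 0.04 0.11 0.14 0.14]
side 0.6 [0.04 0.24 0.04 0.07 0.1  0.16 0.16]
```

```bash
python3 -m pendant '[[[-0.04,0,0,0,0,0,1],[-0.07,-0.02,-0.04,-7,0,0,1],[-0.07,-0.04,-0.08,-14,0,0,1],[-0.07,-0.06,-0.12,-21,0,0,1],[-0.07,-0.08,-0.16,-28,0,0,1],[-0.07,-0.1,-0.2,-35,0,0,1],[-0.07,-0.12,-0.24,-42,0,0,1],[-0.07,-0.14,-0.28,-49,0,0,1],[-0.07,-0.16,-0.32,-56,0,0,1],[-0.07,-0.18,-0.36,-63,0,0,1],[-0.07,-0.2,-0.4,-70,0,0,1],[-0.07,-0.215,-0.44,-77,0,0,1],[-0.07,-0.23,-0.47,-84,0,0,1],[-0.07,-0.235,-0.483,-87.1,0,0,1],[-0.07,-0.235,-0.483,-87.1,0,0,1],[-0.07,-0.235,-0.483,-87.1,0,0,1],[-0.07,-0.235,-0.483,-87.1,0,0,1],[-0.07,-0.235,-0.483,-87.1,0,0,1]]]'
python3 - <<'E'
from h import *
from workcell import env
np.set_printoptions(precision=4,suppress=True)
o=env.get_obs(); im=env.get_image("wrist")
np.savez("wrist.npz",ee_pos=o["ee_pos"],ee_rot=o["ee_rot"],**im)
cv2.imwrite("pics/wrist1.png",im["color"]); print(o["ee_pos"],b(o["ee_pos"]),R.from_quat(o["ee_rot"]).as_matrix(),o["joint_positions"],im["hand_eye"])
E
```

```text
clock: 1.7
ee_pos: [0.5587, -0.1406, 0.3012]
ee_rot: [0.425, 0.565, -0.425, 0.565]
force: [1.0, 0.1, -0.2]
grip_width: 1.003
[ 0.5587 -0.1406  0.3012] [-0.0605 -0.0528  0.1912] [[-0.0005  0.9609  0.277 ]
 [ 0.0007  0.277  -0.9609]
 [-1.     -0.0003 -0.0008]] [-0.3924  0.2969  0.2508  1.5255  0.0004  0.8977] [[-0.0005 -0.2598  0.9657 -0.143 ]
 [ 1.      0.0006  0.0007  0.0001]
 [-0.0007  0.9657  0.2598 -0.0653]
 [ 0.      0.      0.      1.    ]]
```

View pics/wrist1.png

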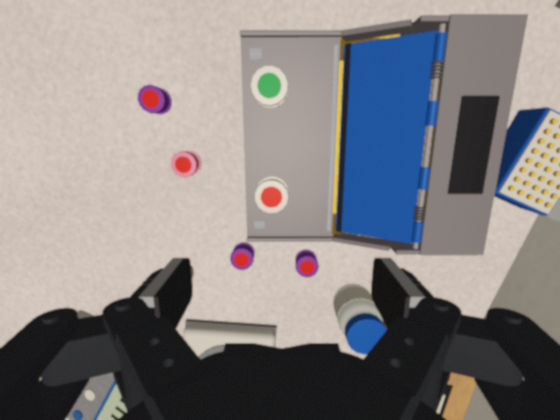

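The wrist view shows the red cup's lid at (271,197), the green cup's at (269,86), and the shelf from its front edge at x≈245 to the lip at x≈335-343. I'll refine the geometry with this view.

```bash
python3 - <<'E'
from h import *
np.set_printoptions(precision=4,suppress=True)
d=dict(np.load("wrist.npz")); T=np.eye(4);T[:3,:3]=R.from_quat(d["ee_rot"]).as_matrix();T[:3,3]=d["ee_pos"]
d["world_from_camera"]=T@d["hand_eye"]; np.savez("wristw.npz",**d)
W,d=cloud("wristw")
im=d["color"]
cv2.imwrite("pics/wristc.png",cv2.resize(im[20:260,230:460],None,fx=2.5,fy=2.5,interpolation=cv2.INTER_CUBIC))
hsv=cv2.cvtColor(im,cv2.COLOR_BGR2HSV)
for nm,(u,v) in dict(red=(271,197),green=(269,86)).items():
    s=im[v-14:v+15,u-14:u+15].astype(int)
    m=(s[...,2]>s[...,1]+60) if nm=="red" else (s[...,1]>s[...,2]+50)
    yy,xx=np.nonzero(m); uu,vv=xx.mean()+u-14,yy.mean()+v-14
    p=ray(d,uu,vv,.138); print(nm,uu,vv,len(xx),p,b(p),W[int(round(vv)),int(round(uu))])
# edges: blue flap mask lower edge, shelf->light strip
for nm,(u,v,z) in dict(frR=(248,238,.116),frL=(241,32,.116),hBR=(485,254,.157),hBL=(525,15,.157),hFR=(420,252,.157),hFL=(449,17,.157),lipR=(333,236,.11),lipL=(341,36,.11)).items():
    p=ray(d,u,v,z); print(nm,p,b(p))
m=np.isfinite(W[...,2])&(W[...,0]>.4)&(W[...,0]<.85)&(W[...,1]>-.25)&(W[...,1]<.15)
for a,c in((.106,.1135),(.152,.162)):
    q=W[m&(W[...,2]>a)&(W[...,2]<c)];print(a,len(q),np.median(q[:,2]),cv2.minAreaRect((q[:,:2]*1000).astype(np.float32)))
E
```

```text
red 270.96045197740114 196.64124293785312 354 [ 0.5485 -0.1435  0.138 ] [-0.0711 -0.0528  0.028 ] [ 0.5485 -0.1434  0.1404]
green 268.7811764705882 85.03764705882352 425 [ 0.5173 -0.0398  0.138 ] [-0.072   0.0555  0.028 ] [ 0.5176 -0.0399  0.1391]
frR [ 0.5366 -0.2029  0.116 ] [-0.0991 -0.1065  0.006 ]
frL [0.4767 0.0018 0.116 ] [-0.0994  0.1067  0.006 ]
hBR [ 0.7763 -0.1364  0.157 ] [ 0.1497 -0.1095  0.047 ]
hBL [0.7118 0.0708 0.157 ] [0.1456 0.1074 0.047 ]
hFR [ 0.711  -0.1529  0.157 ] [ 0.0824 -0.1072  0.047 ]
hFL [0.6508 0.0516 0.157 ] [0.0816 0.106  0.047 ]
lipR [ 0.6323 -0.1749  0.11  ] [ 0.0006 -0.1063 -0.    ]
lipL [0.5723 0.0275 0.11  ] [-0.0005  0.1048 -0.    ]
0.106 17898 0.11052719939171732 ((580.2531127929688, -79.51150512695312), (160.05152893066406, 217.5819854736328), 15.371112823486328)
0.152 19585 0.15665118461857613 ((701.7968139648438, -44.96046447753906), (91.17049407958984, 219.90184020996094), 16.188549041748047)
```

View pics/wristc.png

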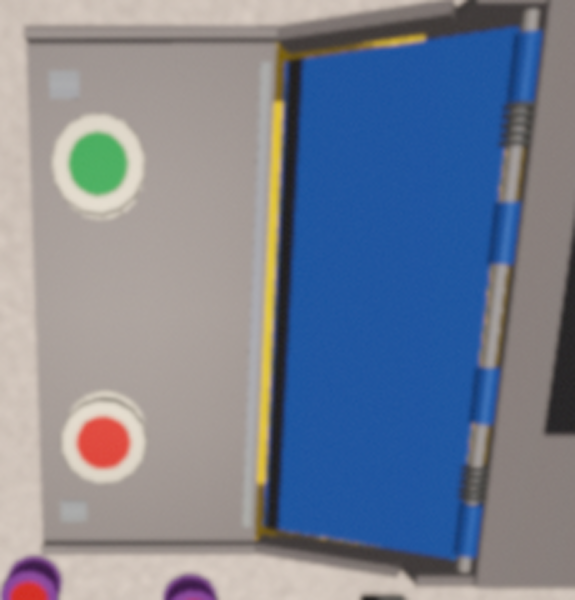

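The wrist view agrees with the model to about 2 mm, with the red cup at bin (-71, -53). I'll set the opening to 0.75, go partway down, and measure the fingertips in the tool frame.

```bash
python3 -m pendant '[[[0.03,-0.0035,0,0,0,0,0.75],[0.06,-0.0035,0,0,0,0,0.75],[0.09,-0.0035,0,0,0,0,0.75],[0.12,-0.0035,0,0,0,0,0.75],[0.12,-0.0035,0,0,0,0,0.75],[0.12,-0.0035,0,0,0,0,0.75]]]'
python3 - <<'E'
from h import *
from workcell import env
np.set_printoptions(precision=4,suppress=True)
o=env.get_obs(); print(o["ee_pos"],b(o["ee_pos"]),o["grip_width"])
im=env.get_image("wrist"); cv2.imwrite("pics/wrist2.png",im["color"])
D=im["depth"];v,u=np.mgrid[:420,:560];P=np.stack([(u-im["cx"])/im["fx"]*D,(v-im["cy"])/im["fy"]*D,D],-1)
H=im["hand_eye"];Q=P@H[:3,:3].T+H[:3,3]; Q[D==0]=np.nan
m=(abs(Q[...,2])<.03)&(Q[...,0]>-.06)&(Q[...,0]<.02)
for s in(1,-1):
    q=Q[m&(s*Q[...,1]>0)]; 
    if len(q): print(s,len(q),np.percentile(q,[0,1,5,50,95,99,100],axis=0))
for n in("side","scene"):
    im=env.get_image(n); cv2.imwrite(f"pics/{n}2.png",cv2.resize(im["color"][100:260,160:360],None,fx=3.5,fy=3.5,interpolation=cv2.INTER_CUBIC)); np.savez(n+"2.npz",**im)
    W,d=cloud(n+"2"); R0=R.from_quat(o["ee_rot"]).as_matrix(); Q=(W-o["ee_pos"])@R0
    m=(abs(Q[...,2])<.016)&(Q[...,0]>-.07)&(Q[...,0]<.03)&(abs(Q[...,1])<.07)
    for s in(1,-1):
        q=Q[m&(s*Q[...,1]>0)]
        print(n,s,len(q),np.percentile(q,[0,1,5,50,95,99,100],axis=0) if len(q) else"")
E
```

```text
clock: 2.25
ee_pos: [0.554, -0.1425, 0.1813]
ee_rot: [0.426, 0.565, -0.426, 0.564]
force: [-0.3, -0.4, 0.7]
grip_width: 0.748
[ 0.554  -0.1425  0.1813] [-0.0655 -0.0534  0.0713] 0.7482311962290205
1 4348 [[-0.06    0.0291 -0.0138]
 [-0.0599  0.0318 -0.0133]
 [-0.0596  0.0321 -0.0125]
 [-0.0505  0.0386 -0.0071]
 [-0.0148  0.0565  0.0072]
 [-0.0093  0.0625  0.0109]
 [-0.0062  0.0643  0.0129]]
-1 4400 [[-0.06   -0.0639 -0.0138]
 [-0.0599 -0.062  -0.0132]
 [-0.0597 -0.0562 -0.0125]
 [-0.0506 -0.0381 -0.007 ]
 [-0.0148 -0.0316  0.0073]
 [-0.0094 -0.0313  0.0109]
 [-0.0064 -0.0285  0.0132]]
side 1 114 [[-0.0694  0.0296 -0.0158]
 [-0.0688  0.0323 -0.0158]
 [-0.0667  0.0349 -0.0143]
 [-0.0538  0.043  -0.01  ]
 [-0.0167  0.063   0.0077]
 [-0.0122  0.0659  0.0099]
 [-0.0116  0.0665  0.0139]]
side -1 118 [[-0.0697 -0.0614 -0.0155]
 [-0.0693 -0.0612 -0.0151]
 [-0.0659 -0.0579 -0.0148]
 [-0.0511 -0.0386 -0.0092]
 [-0.0147 -0.0297  0.008 ]
 [-0.011  -0.0292  0.0113]
 [-0.0072 -0.0259  0.0152]]
scene 1 172 [[-0.07    0.027  -0.012 ]
 [-0.0696  0.033  -0.0106]
 [-0.0672  0.0351 -0.0084]
 [-0.0562  0.0439  0.0082]
 [-0.0186  0.0644  0.0135]
 [-0.0121  0.0664  0.0146]
 [-0.009   0.067   0.0149]]
scene -1 176 [[-0.0695 -0.061  -0.0111]
 [-0.0691 -0.0605 -0.0105]
 [-0.0672 -0.0562 -0.0075]
 [-0.0524 -0.0369  0.0077]
 [-0.0145 -0.0284  0.0127]
 [-0.0099 -0.0276  0.0145]
 [-0.0086 -0.0263  0.0156]]
```

View pics/wrist2.png

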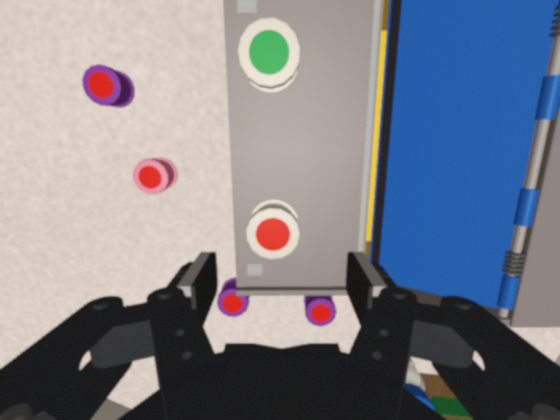

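View pics/side2.png

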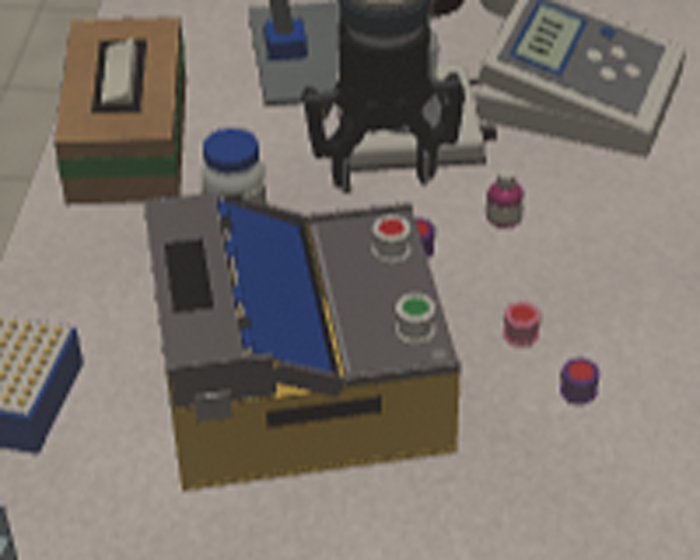

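View pics/scene2.png

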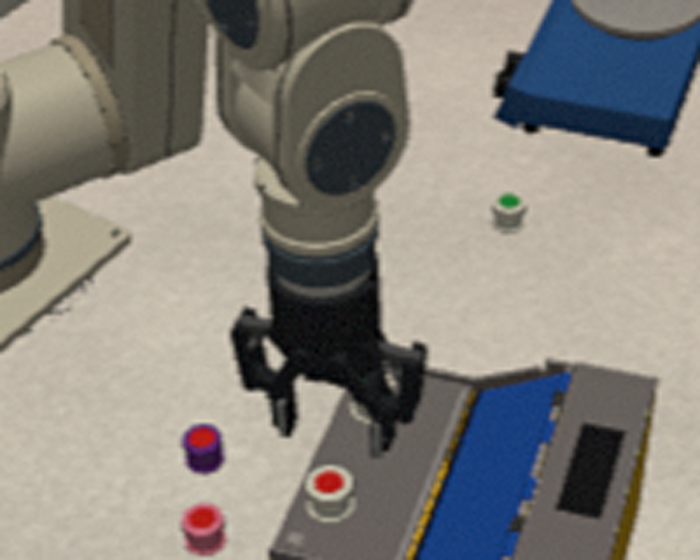

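The tips sit about 7 mm behind the TCP, and the knuckles above them are wider. I'll get the outline of finger width against height to check clearance to the hood.

```bash
python3 - <<'E'
from h import *
np.set_printoptions(precision=4,suppress=True)
from workcell import env
o=env.get_obs();R0=R.from_quat(o["ee_rot"]).as_matrix()
for n in("side2","scene2"):
    W,d=cloud(n); Q=(W-o["ee_pos"])@R0
    for x0 in np.arange(-.1,.0,.01):
        m=(Q[...,0]>x0)&(Q[...,0]<x0+.01)&(abs(Q[...,2])<.03)&(abs(Q[...,1])<.09)
        q=Q[m]; a=q[q[:,1]>0,1];c=q[q[:,1]<0,1]
        print(n,round(x0,3),len(q),a.min() if len(a) else"",a.max() if len(a) else "",c.min() if len(c) else "",c.max() if len(c) else "")
E
```

```text
side2 -0.1 110 0.00018482825950728144 0.06766520682641836 -0.06635984854508367 -0.0001914666826272435
side2 -0.09 72 0.0002516617364657099 0.06708497845581171 -0.06408016102051717 -0.0001141658162747287
side2 -0.08 90 0.002317977169029005 0.06379424835746507 -0.06521506531551896 -0.00037408337025185217
side2 -0.07 64 0.014773220080938015 0.0649881270476445 -0.0627928691191322 -0.012912969073217382
side2 -0.06 79 0.03072807139789869 0.06433812972490494 -0.06297047508367798 -0.03029317141931285
side2 -0.05 33 0.033339698376579484 0.055188030560527505 -0.0597898717943864 -0.03078041196130436
side2 -0.04 29 0.03307547699140595 0.04613594880510254 -0.04534228444821742 -0.03139429480733182
side2 -0.03 26 0.033488420433771794 0.04619011863416027 -0.045368827159069335 -0.030868048010577527
side2 -0.02 25 0.03397329627592074 0.046251597461196885 -0.044674213571070216 -0.03140566815206733
side2 -0.01 4 0.034608757234114225 0.037614202534751034 -0.03245465349554604 -0.03136611157925783
scene2 -0.1 144 0.00018753888377983721 0.06885446257599938 -0.06669209414285739 -3.59860013087923e-05
scene2 -
[... 180 characters left out ...]
955284505832
scene2 -0.07 92 0.0253206593379258 0.06580946029301415 -0.06251403465966723 -0.02245146472264822
scene2 -0.06 118 0.032374906960581255 0.06477624841365898 -0.06254127452262431 -0.027875659291437333
scene2 -0.05 33 0.03394936010484859 0.05013658137938662 -0.04991025953206899 -0.03021883204071077
scene2 -0.04 37 0.032458972383311926 0.04777733456389143 -0.04428561791035332 -0.02966582331763221
scene2 -0.03 46 0.03325913775448881 0.04809239791850335 -0.0436178981119113 -0.02960205492911406
scene2 -0.02 35 0.03291497790436365 0.04649468166823242 -0.04315822221512061 -0.029491834571691848
scene2 -0.01 9 0.03491820056505947 0.0400318547716972 -0.03731861168658483 -0.030526173586377027
```

Clearances work out. The straight part of the finger is about 40 mm tall, so with the tip 13 mm above the shelf the knuckles pass about 6 mm over the hood. Going down now: the rear finger goes behind the cup and the front finger ahead of it.

```bash
python3 -m pendant '[[[0.025,0,0,0,0,0,0.75],[0.05,0,0,0,0,0,0.75],[0.064,0,0,0,0,0,0.75],[0.064,0,0,0,0,0,0.75],[0.064,0,0,0,0,0,0.75]]]'
cat > look.py <<'E'
import sys
from h import *
from workcell import env
np.set_printoptions(precision=4,suppress=True)
t=sys.argv[1]
o=env.get_obs(); print(o["clock"],b(o["ee_pos"]),o["grip_width"],o["force"],"yaw",np.degrees(np.arctan2(*R.from_quat(o["ee_rot"]).as_matrix()[[1,0],1])))
ims={n:env.get_image(n) for n in("side","scene","wrist")}
a=cv2.resize(ims["side"]["color"][125:225,190:310],(480,400),interpolation=cv2.INTER_CUBIC)
c=cv2.resize(ims["scene"]["color"][180:310,220:360],(431,400),interpolation=cv2.INTER_CUBIC)[:,:320]
cv2.imwrite(f"pics/{t}_ext.png",np.hstack([a,c])); cv2.imwrite(f"pics/{t}_wr.png",ims["wrist"]["color"])
R0=R.from_quat(o["ee_rot"]).as_matrix()
for n in("side","scene"):
    np.savez("tmp.npz",**ims[n]); W,d=cloud("tmp"); Q=(W-o["ee_pos"])@R0
    m=(abs(Q[...,2])<.013)&(abs(Q[...,1])<.05)&(abs(Q[...,1])>.029)&(Q[...,0]>-.06)&(Q[...,0]<.03)
im=ims["wrist"];T=np.eye(4);T[:3,:3]=R0;T[:3,3]=o["ee_pos"]
im["world_from_camera"]=T@im["hand_eye"]; np.savez("tmpw.npz",**im)
s=im["color"].astype(int)
for nm,m in(("red",(s[...,2]>s[...,1]+70)&(s[...,2]>s[...,0]+70)),("green",(s[...,1]>s[...,2]+40)&(s[...,1]>s[...,0]+30))):
    nn,lab,st,ce=cv2.connectedComponentsWithStats(m.astype(np.uint8))
    for i in range(1,nn):
        if st[i,4]>150:
            p=ray(im,*ce[i],.138); q=b(p); print(nm,ce[i],st[i,4],q if -.13<q[0]<.1 and abs(q[1])<.11 else "off shelf")
E
python3 look.py a
```

```text
clock: 2.82
ee_pos: [0.5566, -0.143, 0.1211]
ee_rot: [0.426, 0.563, -0.425, 0.566]
force: [-0.8, 0.8, 0.3]
grip_width: 0.75
2.8167 [-0.0631 -0.0545  0.0111] 0.7498117759057626 [-0.7767  0.7741  0.3326] yaw 15.995699000307532
red [45.3129 68.0421] 879 off shelf
red [112.1781 185.0884] 758 off shelf
red [262.4757 273.3524] 1711 [-0.0716 -0.0522  0.028 ]
red [211.9217 336.0663] 166 [-0.097  -0.0858  0.028 ]
green [254.5456  16.8386] 2007 [-0.0725  0.0519  0.028 ]
```

View pics/a_ext.png

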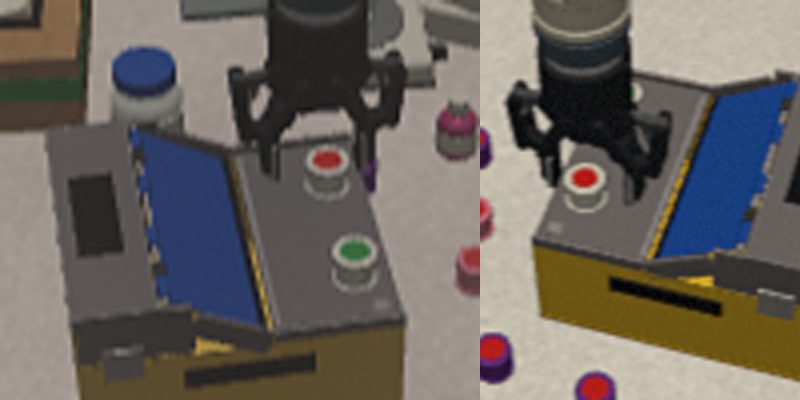

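View pics/a_wr.png

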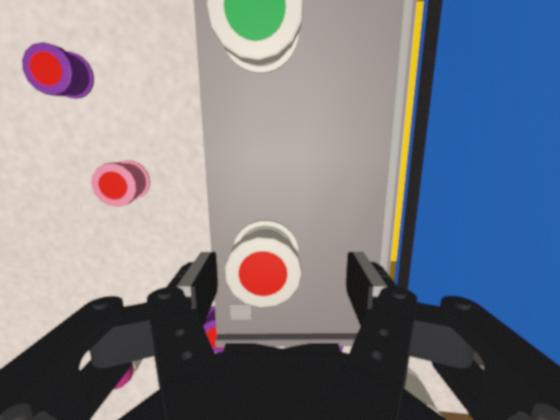

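Each finger is on the right side of the cup, with the red cup at (-71.6, -52.2) between them. Next I'll push slowly until the front finger has started on the flap, then check.

```bash
python3 -m pendant '[[[0.004,0,-0.0015,0,0,0,0.75],[0.004,0.006,-0.0015,0,0,0,0.75],[0.004,0.012,-0.0015,0,0,0,0.75],[0.004,0.018,-0.0015,0,0,0,0.75],[0.004,0.024,-0.0015,0,0,0,0.75],[0.004,0.03,-0.0015,0,0,0,0.75],[0.004,0.036,-0.0015,0,0,0,0.75],[0.004,0.042,-0.0015,0,0,0,0.75],[0.004,0.048,-0.0015,0,0,0,0.75],[0.004,0.054,-0.0015,0,0,0,0.75],[0.004,0.058,-0.0015,0,0,0,0.75],[0.004,0.058,-0.0015,0,0,0,0.75],[0.004,0.058,-0.0015,0,0,0,0.75]]]'
python3 look.py b
```

```text
clock: 4.05
ee_pos: [0.6128, -0.1256, 0.1181]
ee_rot: [0.426, 0.563, -0.425, 0.567]
force: [-0.1, 0.6, 2.6]
grip_width: 0.75
4.05 [-0.0043 -0.0535  0.0081] 0.7501446978290451 [-0.102   0.5914  2.5892] yaw 16.01585346892381
red [ 35.516  187.8825] 783 [-0.1058 -0.0103  0.028 ]
red [252.5953 279.9451] 1784 [-0.0172 -0.0529  0.028 ]
green [91.8681 17.519 ] 2183 [-0.0721  0.0517  0.028 ]
```

View pics/b_ext.png

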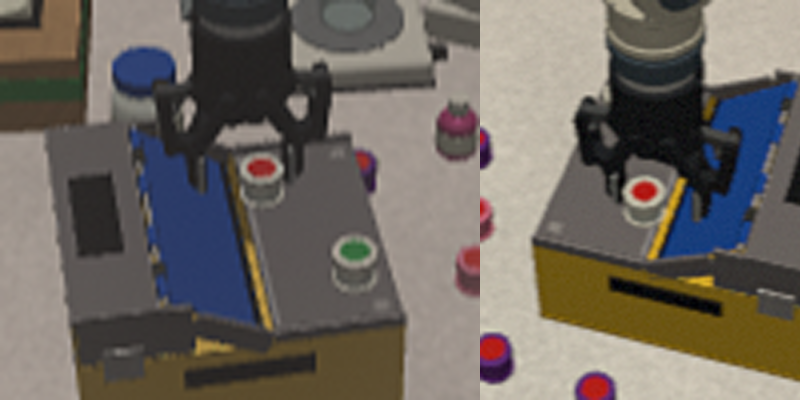

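View pics/b_wr.png

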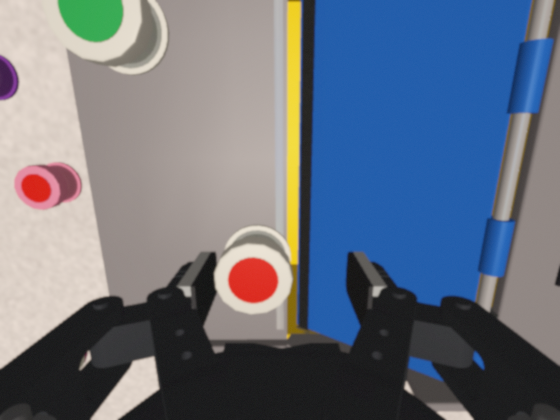

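The cup is at -17 and the front finger is just touching the flap, with about 2.6 N on it. I'll go 3 mm lower and 12 mm further so the flap opens while the cup is still standing, then check again.

```bash
python3 -m pendant '[[[0.002,0.003,0,0,0,0,0.75],[0.004,0.006,0,0,0,0,0.75],[0.004,0.009,0,0,0,0,0.75],[0.004,0.012,0,0,0,0,0.75],[0.004,0.012,0,0,0,0,0.75],[0.004,0.012,0,0,0,0,0.75]]]'
python3 look.py c
```

```text
clock: 4.7
ee_pos: [0.6242, -0.1223, 0.1142]
ee_rot: [0.426, 0.563, -0.425, 0.567]
force: [-2.1, -0.8, 2.1]
grip_width: 0.748
4.7 [ 0.0075 -0.0535  0.0042] 0.7483353326723897 [-2.0607 -0.8087  2.1008] yaw 16.011789577802976
red [ 15.9691 188.8074] 810 [-0.0987 -0.01    0.028 ]
red [250.0844 284.2601] 1884 [-0.0062 -0.053   0.028 ]
green [50.8256 16.0123] 2035 [-0.0723  0.0509  0.028 ]
```

View pics/c_ext.png

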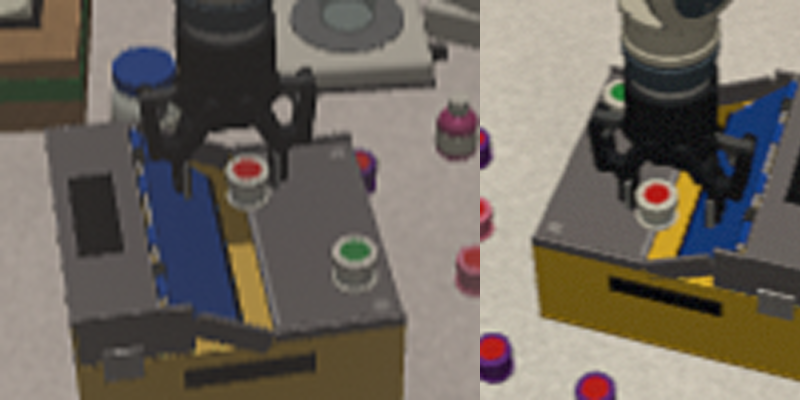

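View pics/c_wr.png

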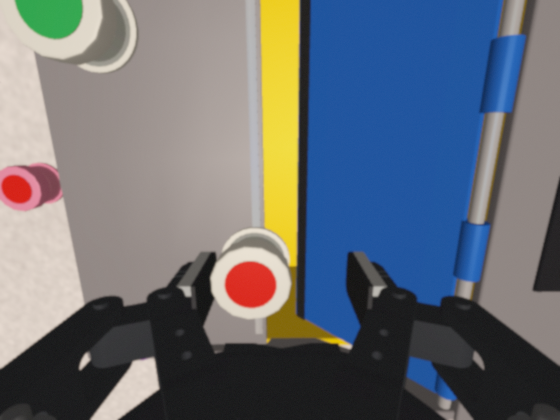

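The flap is open and the cup is standing at -6 mm. I'll measure the flap angle from depth before it crosses the lip.

```bash
cat > flap.py <<'E'
from h import *
W,d=cloud("tmpw"); s=d["color"].astype(int)
m=(s[...,0]>120)&(s[...,0]>s[...,2]+70)&(W[...,2]<.16)
q=W[m]; B=np.array([b(p) for p in q[::7]])
B=B[(B[:,0]>0)&(B[:,0]<.072)&(abs(B[:,1])<.1)&(B[:,2]>-.06)]
k=np.polyfit(B[:,0],B[:,2],1); r=B[:,2]-np.polyval(k,B[:,0]); B=B[abs(r)<.004]; k=np.polyfit(B[:,0],B[:,2],1)
print("n",len(B),"flap rad",np.arctan(k[0])-np.radians(31), B.min(0),B.max(0))
E
python3 flap.py
```

```text
n 6516 flap rad 0.25824915074459287 [ 0.02185876 -0.09977689 -0.01547451] [0.0719981  0.07098105 0.03992438]
```

The flap reads 0.26 rad, as predicted. Now I'll push the cup over the lip while the front finger goes deeper, then hold.

```bash
python3 -m pendant '[[[0,0.002,0,0,0,0,0.75],[0,0.004,0,0,0,0,0.75],[0,0.007,0,0,0,0,0.75],[0,0.011,0,0,0,0,0.75],[0,0.015,0,0,0,0,0.75],[0,0.0175,0,0,0,0,0.75],[0,0.0175,0,0,0,0,0.75],[0,0.0175,0,0,0,0,0.75],[0,0.0175,0,0,0,0,0.75],[0,0.0175,0,0,0,0,0.75]]]'
python3 look.py d; python3 flap.py
```

```text
clock: 5.68
ee_pos: [0.6399, -0.1177, 0.1138]
ee_rot: [0.426, 0.563, -0.425, 0.566]
force: [-8.3, -2.8, -0.4]
grip_width: 0.751
5.6833 [ 0.0239 -0.0535  0.0038] 0.7505034038895164 [-8.3152 -2.8438 -0.441 ] yaw 15.981572329087307
red [  4.4924 191.416 ] 262 [-0.087  -0.0109  0.028 ]
green [14.8882 17.3895] 1163 [-0.0683  0.0506  0.028 ]
n 3221 flap rad 0.6792031525011574 [ 0.05000599 -0.09812117 -0.03205393] [0.07199823 0.07723007 0.0310537 ]
```

View pics/d_ext.png

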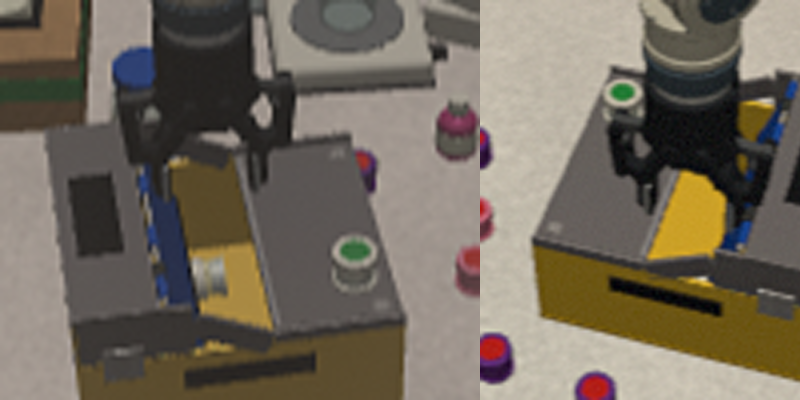

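View pics/d_wr.png

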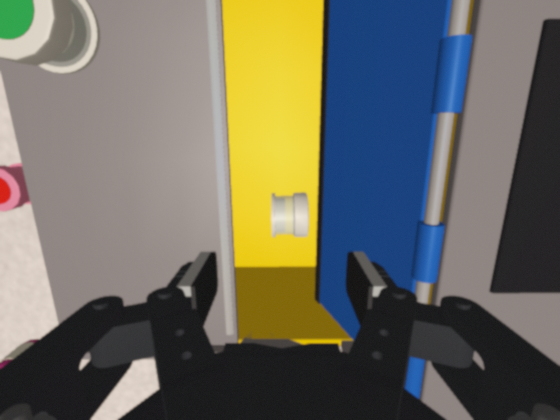

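The cup has dropped and is lying on the bin's floor, and the flap is held at 0.68 rad. Now I'll back off along the shelf, gently at first, then lift.

```bash
python3 -m pendant '[[[0,-0.008,0,0,0,0,0.75],[0,-0.016,0,0,0,0,0.75],[0,-0.024,0,0,0,0,0.75],[0,-0.032,0,0,0,0,0.75],[0,-0.04,0,0,0,0,0.75],[0,-0.05,0,0,0,0,0.75],[-0.01,-0.06,0,0,0,0,0.75],[-0.04,-0.064,0,0,0,0,0.75],[-0.08,-0.064,0,0,0,0,0.75],[-0.12,-0.064,0,0,0,0,0.75],[-0.16,-0.07,0,0,0,0,0.75],[-0.19,-0.09,0,0,0,0,0.75],[-0.19,-0.09,0,0,0,0,0.75],[-0.19,-0.09,0,0,0,0,0.75],[-0.19,-0.09,0,0,0,0,0.75],[-0.19,-0.09,0,0,0,0,0.75]]]'
python3 look.py e; python3 flap.py
```

```text
clock: 7.17
ee_pos: [0.5522, -0.142, 0.3025]
ee_rot: [0.426, 0.564, -0.426, 0.565]
force: [0.6, 0.0, -1.1]
grip_width: 0.752
7.1667 [-0.067  -0.0524  0.1925] 0.7518745098361699 [ 0.5609  0.0058 -1.1105] yaw 15.973961746903173
red [154.739   98.5984] 249 off shelf
red [187.1264 164.2974] 269 off shelf
red [245.2378 258.878 ] 164 off shelf
red [310.775  266.2437] 160 off shelf
green [275.0068  85.3318] 440 [-0.0722  0.0554  0.028 ]
n 2121 flap rad -0.006540180906529081 [ 0.00877713 -0.09973455  0.00229838] [0.07197153 0.09742918 0.04223718]
```

View pics/e_ext.png

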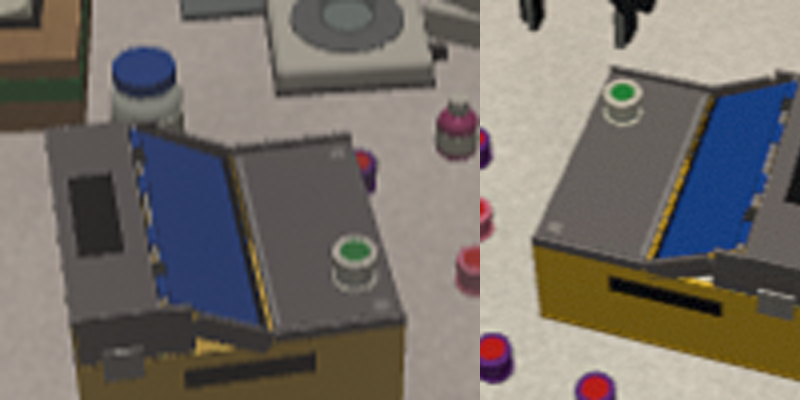

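View pics/e_wr.png

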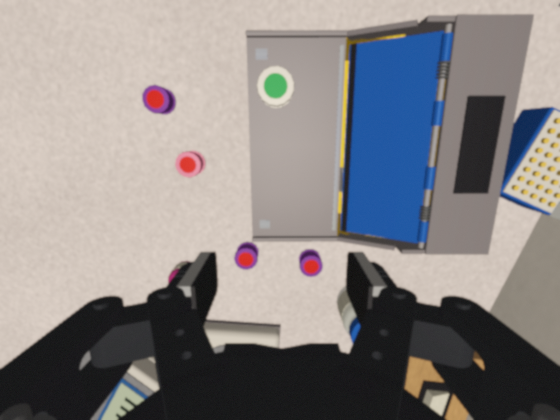

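The flap is shut (about 0 rad), the green cup is at (-72, 55) as before, and the gripper is clear of everything. I'll wait 1.7 s in case the cup is still rolling, then hand in.

```bash
python3 -m pendant '[[[0,0,0,0,0,0,0.75],[0,0,0,0,0,0,0.75],[0,0,0,0,0,0,0.75],[0,0,0,0,0,0,0.75],[0,0,0,0,0,0,0.75],[0,0,0,0,0,0,0.75],[0,0,0,0,0,0,0.75],[0,0,0,0,0,0,0.75],[0,0,0,0,0,0,0.75],[0,0,0,0,0,0,0.75],[0,0,0,0,0,0,0.75],[0,0,0,0,0,0,0.75],[0,0,0,0,0,0,0.75],[0,0,0,0,0,0,0.75],[0,0,0,0,0,0,0.75],[0,0,0,0,0,0,0.75],[0,0,0,0,0,0,0.75],[0,0,0,0,0,0,0.75],[0,0,0,0,0,0,0.75],[0,0,0,0,0,0,0.75]]]'
python3 -c "
from workcell import env
print(env.sign_off())"
```

```text
clock: 8.98
ee_pos: [0.5525, -0.1419, 0.3024]
ee_rot: [0.426, 0.564, -0.426, 0.565]
force: [-0.2, -0.6, -0.2]
grip_width: 0.751
the job is handed in; nothing more can be done
None
```

The red-dot cup is in the bin, and I handed the job in at about 9 s. The front finger pressed the flap open while the rear finger pushed the standing cup along the shelf and over the lip. I then backed away and the flap sprang shut.

**Flap and drop:** the flap read about 0.26 rad with the cup still on the shelf. After the drop it read 0.68 rad, still held by the finger with about 9 N on the tool.

**Final state:** the flap read about 0 rad, the green-dot cup had moved less than 1 mm, and the gripper was clear of everything. The other things on the bench looked unmoved in the pictures, but I did not measure them.

**Not checked:** the last sight of the cup was through the open flap, lying on its side on the bin's floor. With the flap shut I could not see it come to rest, so I waited 1.7 s before handing in. The scene and side cameras differed by about 4–7 mm; I used their average, and the wrist camera agreed with it to about 2 mm.

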